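Draw the castings out from under the low wire shelf

ROBOT

A 6-joint arm with a two-finger parallel gripper is mounted at the origin on the work surface. World frame = base frame: x ahead of the robot, y to its left, z up, the work surface at z = 0. Lengths are in m, angles in rad, forces in N, time in s.
With the tool pointing down it reaches from about 0.35 to 0.85 m from the base axis. Payload 8.1 kg.
Tool frame: the origin (TCP) lies on the mounting face of the last link; the fingertips stand 186 mm ahead of it and the grasp point (between the pads) lies 167 mm ahead of it; y points along the fingers, x is the direction in which the jaws open and shut, and the axes are right-handed (so a half turn about y gives the same grasp; the last joint's range is limited). The gripper opens to 93 mm and grips with 3 to 60 N. Pads are 15 mm wide; open, the fingers measure 128 mm over their backs; the gripper's body (75 mm by 188 mm) begins 65 mm behind the grasp point.
Start: joints at [-1.247, 0.13, 1.488, -0, 1.523, -0.085], TCP at [0.239, -0.551, 0.405] pointing down, gripper open.
Joint ranges: [-2.96, 2.96], [-0.89, 2.26], [0.02, 2.5], [-1.34, 4.48], [0, 2.73], [-2.66, 2.66]. Speed limits (rad/s): [2.39, 2.39, 2.79, 3.14, 3.14, 3.14].

INTERFACE

Orientations are given as a rotation vector (axis times angle).
In Python, from plant import robot, imaging gives the robot as it stands.
- The arm moves only by the shell command python3 -m inch 'ROWS' [OPENING] [FORCE]. ROWS is JSON, a list of rows, each an object of numbers: "x", "y", "z": the shift along the tool's x, y, z in mm; "twist": the turn about the tool's y in rad. In form: [{"x": .., "y": .., "z": .., "twist": ..}, ...]. A call has 1 to 12 rows; each row shifts and turns the commanded pose from where the row before left it, along the tool's axes as they then stand; what a row does not reach is not made up. A row lasts 1/10 s, in which the tool goes at most 50 mm and 8.59 degrees, less where a joint would pass 70% of its speed; a pose out of reach is approached as far as the arm can. A call with a gripper value outside its range is refused whole. OPENING is the gripper command: -1 is shut, 1 is fully open, values between are in proportion, set as the call begins (- or left out, the last holds). The fingers move at their own pace and stop on an object; FORCE is the grip in N (left out, the last holds). Time passes only in rows, so rows that do not move let the fingers close. It gives the time, the measured TCP pose, the force and the opening at its end, in the units of the state.
- robot.read_state(): the state, without advancing time (a new reading comes with each control period).
- imaging.read_camera(name): name is "scene" or "top" or "wrist"; returns a dict with "color" (384x512x3 uint8, red, green, blue), "depth" (384x512 float32, m along the optical axis (not along the pixel's ray), 0 where there is no reading), "fx", "fy", "cx", "cy" (pixels), "k1" (the pictures are not rectified: a ray, as slopes to the right and down, at radius r is drawn at 1 + k1 r^2 times it, then the intrinsics apply), "rvec" (rotation vector, rad) and "tvec" (3), from world to camera coordinates, as OpenCV has them; the wrist camera has in their place "tool_from_camera" (4x4, takes a point from camera to tool coordinates, whose origin is the TCP and whose axes are the tool frame's). Camera axes: x right, y down, z forward; pixel columns grow to the right and rows downward; lengths in m; the calibration is good to about 2 mm. A picture is of the moment at which its call begins: read the wrist's pose just before it.
- robot.close_job(): hands the job in, once; it reports no verdict.
The state is a dict: "t": time; "q": joint angles; "dq": joint speeds; "joint_torque": joint torques, N m; "tool_pos": TCP position; "orientation": TCP orientation; "force": force on the tool from outside, world axes, zero at the start; "wrist_torque": the same for the moment, N m; "opening": finger opening in m.
Only numpy, scipy, OpenCV 4.12 (cv2) and the standard library are available. Lean on these libraries where they do the work, as an engineer would, in place of code of your own. Each camera call takes 0.05 s, during which the arm holds its last target.

TASK

Three small silver castings (a disc, a ring band and a short bar) lie on the deck under the low wire shelf. With the long-handled draw scoop, not with the fingers, reach in under the shelf without knocking it, set the blade lightly down on the deck behind the castings and draw all three out over the edge into the catch tray, in as many strokes as it takes. Then lay the scoop back on the bench, standing on its blade and foot as it was, and leave the steel block on the deck and the pliers, jar and tin on the bench where they are.

Things in the scene. Friction and masses are not known exactly. Their poses are not given: they have to be found in the camera images.
- scoop: Draw scoop 307 mm long, 0.42 kg, standing on its blade and foot. Origin: under the handle's middle, level with the blade's lower edge; x runs along the handle to the blade, z up. Wooden handle x = +-55 mm, 20 wide, z = 19 to 41 mm. Steel foot and counterweight x = -84 to -54, 32 wide, z = 0 to 42 mm. An 8 mm rod at z = 30 mm joins handle and blade; rod and blade top out at 34 mm.
- scoop_grip (a point): Middle of the handle, 30 mm above the scoop's underside: grasp from above across the 20 mm width. Axes as the scoop. It balances within 25 mm of here; a firm grip (40 N or more) keeps it level, but the blade may settle a few mm in the grasp and yields a little when pressed.
- scoop_edge (a point): Middle of the blade's lower edge (220, 0, 0 mm in the scoop). Blade: upright plate 90 mm wide (y), 28 high, x = 220 to 223 mm. At its ends two cheeks, 3 mm thick and 18 high, run 26 mm back towards the handle (x = 194 to 220), 84 mm clear between them. Open below and towards the handle: it gathers what it is lowered behind and drawn over.
- deck: Fixed raised deck 240 mm deep, 264 wide, its flat top 40 to 50 mm above the bench. Origin: middle of the mouth edge (open, next to the tray), on the top face; x runs level from the mouth in under the shelf, y sideways, z up. Curbs: sides (y = +-126 to 132 mm, 8 high, from x = 40 on) and back (x = 234, 12 high); none at the mouth.
- rack: Fixed low wire shelf: 5 mm rods along x, 24 mm apart, x = 25 to 235, y = +-128 mm, with cross rods on top. Axes as the deck; origin 0 to 10 mm straight above the deck's. Underside of the rods 54 mm above its own origin. Posts 10 mm wide at y = +-131, x = 40 and 230, tops 69 mm. A charcoal block and a tin on it (x from 180 mm) reach 90 mm. Do not knock it.
- tray: Fixed steel catch tray below the deck's mouth, 112 mm (x) by 250 mm (y), 34 mm high, walls and floor 4 mm. Origin: centre of its underside; x and y as the deck's. Its rim is 8 mm below the deck's top; it reaches from 7 mm under the deck's mouth edge to 105 mm in front of it.
- disc: Silver disc, 24 mm across, 5 mm thick, flat on the deck. Origin: centre of its underside.
- band: Silver ring band lying flat, 24 mm outside, 17 mm inside, 7 mm high. Origin: centre of its underside.
- bar: Short silver bar, 12 mm (x) by 28 mm (y), 6 mm thick, flat on the deck. Origin: centre of its underside.
- block: Steel bench block, 30 x 40 x 25 mm, on the deck behind the castings, its centre about 205 mm in from the mouth. Origin: centre of its underside. Bystander.
- pliers: Pliers, about 135 mm long, 12 mm high, lying on the bench. Origin near the pivot. Bystander.
- jar: Amber glass jar, 52 mm across, 65 mm high. Origin: centre of its underside. Bystander.
- coil_tin: Round flat brass tin, 64 mm across, 22 mm high. Origin: centre of its underside. Bystander.

How it is judged:
On the way, in this order (a step that is already met when the one before it is completed fails the run):
1. the scoop's blade is in under the wire shelf, set down on the deck, 75 mm or more in from the mouth (x of scoop_edge in the frame of deck above 0.075 m and z of scoop_edge in the frame of deck below 0.004 m and contact force between scoop and deck above 0.1 N), for 0.05 s.
2. all three castings are in the catch tray (x of disc in the frame of tray between -0.052 and 0.052 m and y of disc in the frame of tray between -0.121 and 0.121 m and z of each of disc, band, bar in the frame of tray below 0.032 m and x of band in the frame of tray between -0.052 and 0.052 m and y of band in the frame of tray between -0.121 and 0.121 m and x of bar in the frame of tray between -0.052 and 0.052 m and y of bar in the frame of tray between -0.121 and 0.121 m), for 0.2 s.
At the end, for the whole second after the job is handed in: The disc, the band and the bar all lie at rest inside the catch tray (centres within its walls, below its rim), and the scoop is released and at rest on the bench, upright on its blade and foot (tilt under 0.1 rad, blade edge within 10 mm of bench level) (all of step 2 and linear speed of each of disc, band, bar, scoop below 0.02 m/s and height (world z) of scoop between -0.006 and 0.01 m and height (world z) of scoop_edge below 0.01 m and angle between scoop's own z axis and vertical below 0.1 rad); the robot touches nothing.
It fails at once if the scoop or the robot knocks the wire shelf (over 5 N) (contact force between any of scoop, the arm, the fingers and rack above 5 N).
It fails at once if the scoop is pressed hard on the deck (over 25 N) (contact force between scoop and deck above 25 N).
It fails at once if the fingers handle a casting (over 0.5 N) (contact force between the fingers and disc above 0.5 N or contact force between the fingers and band above 0.5 N or contact force between the fingers and bar above 0.5 N).
It fails at once if the steel block, the pliers, the jar or the tin is moved more than 20 mm (distance of any of block, pliers, jar, coil_tin from where it was at the start of the episode above 0.02 m).
It also fails if it takes over 67 s, if anything falls off the work surface, if the arm or the gripper's body presses on something with over 40 N, if the wrist force passes 120 N, or if a joint passes its speed limit or range.

## Working session

There is one attempt and no reset: what is moved stays moved. The work goes in short steps, Python scripts to look and compute and a shell command to move; the robot and the scene stay as the last step left them, time stands still between calls to the robot, and variables do not carry over. Pictures are saved under pics/ and viewed, and the job is handed in when it is done.

```bash
ls; mkdir -p pics
cat > h.py <<'E'
import numpy as np, cv2
from plant import robot, imaging
from scipy.spatial.transform import Rotation as R
def T_tool(s):
    T=np.eye(4);T[:3,:3]=R.from_rotvec(s["orientation"]).as_matrix();T[:3,3]=s["tool_pos"];return T
def grab(name,out=None):
    s=robot.read_state(); c=imaging.read_camera(name)
    if name=="wrist": c["W"]=T_tool(s)@np.array(c["tool_from_camera"])
    else:
        M=np.eye(4);M[:3,:3]=cv2.Rodrigues(np.array(c["rvec"],float))[0];M[:3,3]=np.ravel(c["tvec"]);c["W"]=np.linalg.inv(M)
    np.save(f"{out or name}.npy",c,allow_pickle=True)
    if out: cv2.imwrite(f"pics/{out}.png",c["color"][:,:,::-1])
    return c
def load(n): return np.load(f"{n}.npy",allow_pickle=True).item()
def ray(c,u,v):
    x=(u-c["cx"])/c["fx"];y=(v-c["cy"])/c["fy"]; X,Y=x,y
    for _ in range(20):
        f=1+c["k1"]*(X*X+Y*Y); X,Y=x/f,y/f
    return np.array([X,Y,1.])
def pt(c,u,v,z=None):
    d=ray(c,u,v)
    W=c["W"]
    if z is None:
        dd=c["depth"][int(round(v)),int(round(u))]; return W[:3,:3]@(d*dd)+W[:3,3]
    w=W[:3,:3]@d; return W[:3,3]+w*(z-W[2,3])/w[2]
def cloud(c):
    v,u=np.mgrid[:384,:512]; d=ray2(c,u,v)*c["depth"][...,None]
    return d@c["W"][:3,:3].T+c["W"][:3,3]
def ray2(c,u,v):
    x=(u-c["cx"])/c["fx"];y=(v-c["cy"])/c["fy"];X,Y=x,y
    for _ in range(20):
        f=1+c["k1"]*(X*X+Y*Y); X,Y=x/f,y/f
    return np.stack([X,Y,np.ones_like(X)],-1)
def proj(c,p):
    q=np.linalg.inv(c["W"])@np.append(p,1); x,y=q[0]/q[2],q[1]/q[2]; f=1+c["k1"]*(x*x+y*y)
    return c["fx"]*x*f+c["cx"],c["fy"]*y*f+c["cy"]
def big(n,u0,u1,v0,v1,k,out):
    c=load(n); cv2.imwrite(f"pics/{out}.png",cv2.resize(c["color"][v0:v1,u0:u1,::-1],None,fx=k,fy=k,interpolation=cv2.INTER_CUBIC))
E
python3 - <<'E'
from h import *
np.set_printoptions(precision=4,suppress=True)
print(robot.read_state())
for n in ("scene","top","wrist"):
    c=grab(n,n+"0"); print(n,c["fx"],c["k1"],c["W"])
E
```

```text
pics
{'t': 0.0, 'q': array([-1.2474,  0.1312,  1.4893,  0.    ,  1.523 , -0.0854]), 'dq': array([-0.0015,  0.0011, -0.0008, -0.0003, -0.0003, -0.0009]), 'joint_torque': array([  0.0018, -55.983 , -49.1763,   0.0767,   0.0356,  -0.0002]), 'tool_pos': array([ 0.2385, -0.5503,  0.4037]), 'orientation': array([-1.3742,  0.904 , -0.9017]), 'force': array([0.2269, 0.1449, 0.0653]), 'wrist_torque': array([-0.0278, -0.0089,  0.0356]), 'opening': 0.09305594397529048}
scene 444.4298661277127 -0.15931581729677266 [[-0.8873  0.2674 -0.3758  0.9262]
 [ 0.4612  0.5184 -0.7201  0.7069]
 [ 0.0022 -0.8123 -0.5833  0.6487]
 [ 0.      0.      0.      1.    ]]
top 352.03224091516773 -0.07470706228921924 [[-0.0056 -0.992   0.1262  0.4108]
 [-1.      0.0066  0.0068 -0.0326]
 [-0.0076 -0.1261 -0.992   1.004 ]
 [ 0.      0.      0.      1.    ]]
wrist 293.6439071861224 0.006648825446252404 [[ 0.3979 -0.8806 -0.2573  0.3104]
 [-0.9174 -0.3825 -0.1094 -0.5185]
 [-0.0021  0.2796 -0.9601  0.3834]
 [ 0.      0.      0.      1.    ]]
```

View pics/scene0.png

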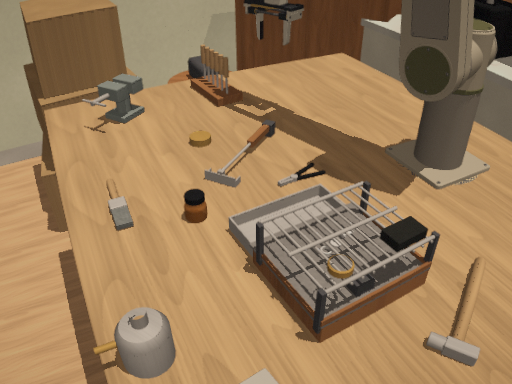

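View pics/top0.png

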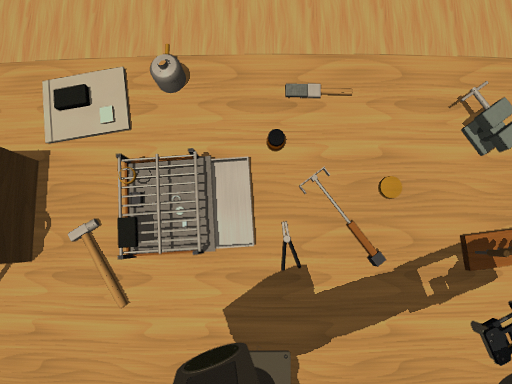

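View pics/wrist0.png

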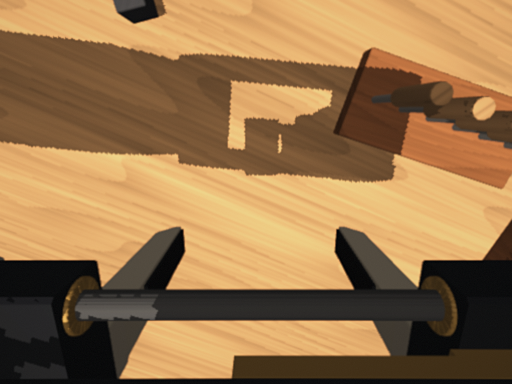

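Run:
```python
from h import *
np.set_printoptions(precision=4,suppress=True)
print(T_tool(robot.read_state())[:3,:3])
```

```text
[[ 0.3975 -0.0005  0.9176]
 [-0.9176  0.0013  0.3975]
 [-0.0014 -1.      0.0001]]
```

Run:
```python
from h import *
big("top0",105,265,140,270,5,"topd"); big("top0",290,410,160,280,5,"tops"); big("scene0",220,440,180,335,3.6,"scd"); big("scene0",190,290,110,200,6,"scs")
```

```text
(no output)
```

View pics/topd.png

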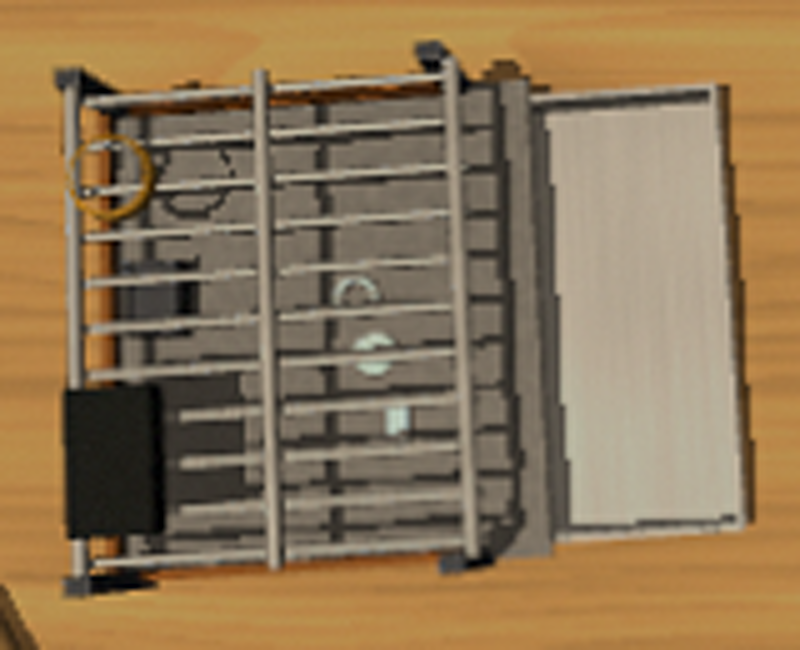

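View pics/tops.png

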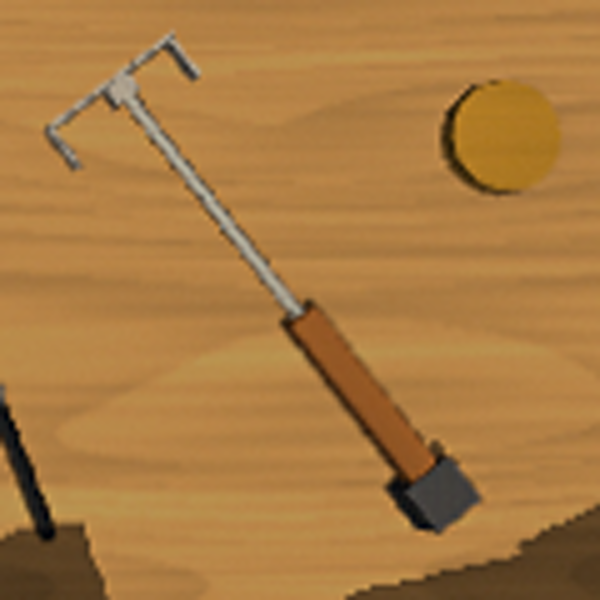

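View pics/scd.png

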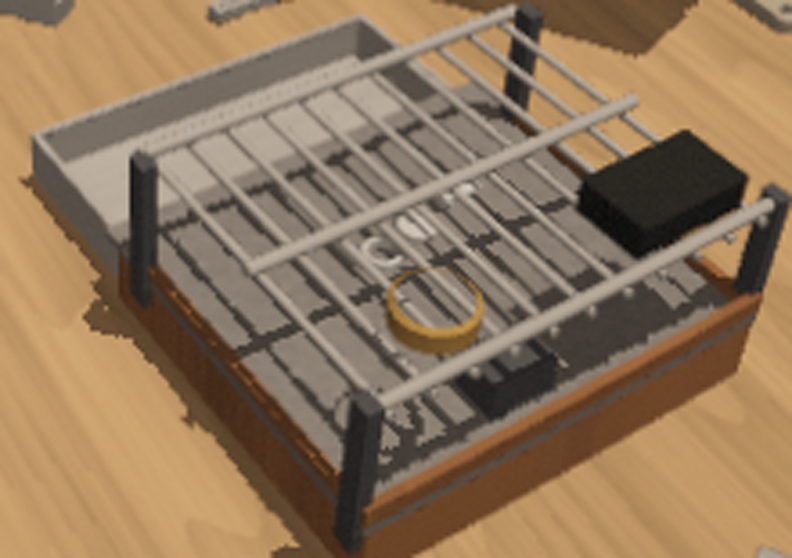

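View pics/scs.png

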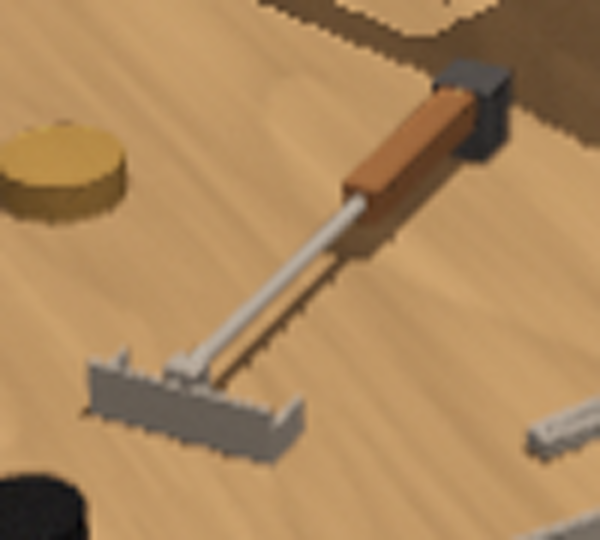

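Run:
```python
from h import *
np.set_printoptions(precision=4,suppress=True)
c=load("top0")
def f(u,v,z=None,u0=105,v0=140): return pt(c,u0+(u+.5)/5-.5,v0+(v+.5)/5-.5,z)
# deck top z
for uv in [(512,150),(520,300),(535,500),(290,190),(400,190)]: print("deck",uv,f(*uv))
print("traywalls", f(720,88),f(745,525),f(640,300))
print("mouth", f(527,80,.045),f(552,553,.045))
P=cloud(c)
reg=P[150:262,118:215].reshape(-1,3)
h,e=np.histogram(reg[:,2],bins=np.arange(0.0,.16,.002))
for a,b in zip(e,h): 
    if b>25: print(round(a,3),b)
for n,uv in dict(tl=(430,47),tr=(68,77),br=(470,560),bl=(75,585)).items(): print(n,f(*uv),f(*uv,.117))
print("castings",[f(*p,.05) for p in [(355,290),(374,354),(397,418)]], f(157,297))
print("scoop blade corners",f(50,130,.028,290,160),f(170,38,.028,290,160),"hub",f(122,88,.034,290,160),"handle front",f(302,315,.041,290,160),"rear",f(425,472,.041,290,160), "foot rear",f(437,530,.042,290,160),f(480,495,.042,290,160))
for p in [(360,390),(350,380),(370,400),(440,490),(330,350)]:print(f(*p,None,290,160))
```

```text
deck (512, 150) [0.605  0.1169 0.0487]
deck (520, 300) [0.5217 0.1119 0.045 ]
deck (535, 500) [0.4125 0.1025 0.0456]
deck (290, 190) [0.5837 0.2408 0.0479]
deck (400, 190) [0.5834 0.1794 0.0464]
traywalls [0.6503 0.0032 0.0016] [ 0.3979 -0.0103 -0.0006] [0.5256 0.0489 0.0076]
mouth [0.6455 0.1097 0.045 ] [0.3839 0.0931 0.045 ]
0.0 417
0.002 109
0.004 30
0.006 55
0.008 55
0.04 85
0.042 804
0.044 2197
0.046 1766
0.048 499
0.05 124
0.052 167
0.054 129
0.056 86
0.058 52
0.068 40
0.07 50
0.108 27
0.11 238
0.112 658
0.114 449
0.116 126
0.118 213
0.12 371
0.122 243
0.124 61
0.134 36
0.14 47
0.142 215
0.144 212
0.146 46
tl [0.6446 0.1488 0.1224] [0.646  0.1499 0.117 ]
tr [0.6305 0.338  0.1247] [0.6325 0.3412 0.117 ]
br [0.3819 0.1282 0.0979] [0.3825 0.1248 0.117 ]
bl [0.3701 0.3226 0.1257] [0.3697 0.3261 0.117 ]
castings [array([0.5272, 0.2023, 0.05  ]), array([0.4919, 0.191 , 0.05  ]), array([0.457 , 0.1777, 0.05  ])] [0.5218 0.3061 0.0688]
scoop blade corners [ 0.5616 -0.1406  0.028 ] [ 0.6138 -0.2097  0.028 ] hub [ 0.5842 -0.1808  0.034 ] handle front [ 0.4562 -0.2756  0.041 ] rear [ 0.3701 -0.3403  0.041 ] foot rear [ 0.3389 -0.3454  0.042 ] [ 0.3574 -0.3699  0.042 ]
[ 0.415  -0.3054  0.0434]
[ 0.4205 -0.3019  0.0371]
[ 0.4095 -0.3116  0.0403]
[ 0.3604 -0.348   0.0417]
[ 0.437  -0.2916  0.0365]
```

```bash
cat >> h.py <<'E'
def st():
    s=robot.read_state();T=T_tool(s);z=T[:3,2]
    print("t %.2f tcp %s yaw %.2f tilt %.4f F %s Tq %s open %.4f"%(s["t"],np.round(s["tool_pos"],4),np.degrees(np.arctan2(z[1],z[0])),np.arccos(min(1,-T[2,1])),np.round(s["force"],2),np.round(s["wrist_torque"],2),s["opening"])); return s
def go(x,y,z,yaw):
    "grasp-point target -> twist rad first, then mm in new tool axes"
    s=robot.read_state();T=T_tool(s)
    cy=np.degrees(np.arctan2(T[1,2],T[0,2])); tw=-np.radians(yaw-cy)
    M=T[:3,:3]@R.from_rotvec([0,tw,0]).as_matrix()
    d=np.array([x,y,z+.167])-s["tool_pos"]
    print("twist %.4f; then mm x,y,z:"%tw,np.round(1000*M.T@d,1),"| before twist:",np.round(1000*T[:3,:3].T@d,1))
E
python3 - <<'E'
from h import *
st(); go(.413,-.3075,.13,37)
E
```

```text
t 0.15 tcp [ 0.2385 -0.5504  0.4039] yaw 23.42 tilt 0.0014 F [-0.71 -0.43 -0.48] Tq [ 0.   -0.02  0.01] open 0.0929
twist -0.2369; then mm x,y,z: [-88.8 107.2 285.5] | before twist: [-153.3  107.2  256.7]
```

```bash
python3 -m inch '[{"twist":-0.119},{"twist":-0.118},{"x":-15,"z":47},{"x":-15,"z":47},{"x":-15,"z":47},{"x":-15,"z":47},{"x":-14,"z":47},{"x":-14,"z":47},{"y":40},{"y":40},{"y":27},{}]' 1 60
python3 - <<'E'
from h import *
st(); go(.413,-.3075,.13,37); grab("wrist","wr1")
E
```

```text
t 0.15 tcp [ 0.2385 -0.5504  0.4039] yaw 23.42 tilt 0.0014 F [-0.71 -0.43 -0.48] Tq [ 0.   -0.02  0.01] open 0.0929
twist -0.2369; then mm x,y,z: [-88.8 107.2 285.5] | before twist: [-153.3  107.2  256.7]$[0]: bad value
```

View pics/wr1.png

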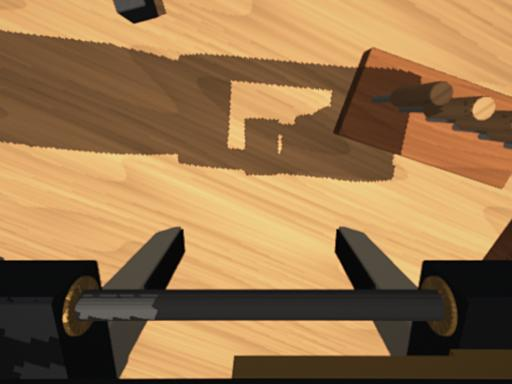

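```bash
python3 -m inch '[{"x":0,"y":0,"z":0,"twist":-0.119},{"x":0,"y":0,"z":0,"twist":-0.118},{"x":-15,"y":0,"z":47,"twist":0},{"x":-15,"y":0,"z":47,"twist":0},{"x":-15,"y":0,"z":47,"twist":0},{"x":-15,"y":0,"z":47,"twist":0},{"x":-14,"y":0,"z":47,"twist":0},{"x":-14,"y":0,"z":47,"twist":0},{"x":0,"y":40,"z":0,"twist":0},{"x":0,"y":40,"z":0,"twist":0},{"x":0,"y":27,"z":0,"twist":0},{"x":0,"y":0,"z":0,"twist":0}]' 1 60
python3 - <<'E'
from h import *
st(); go(.413,-.3075,.13,37); grab("wrist","wr1")
E
```

```text
t: 1.4
tool_pos: [0.4093, -0.3089, 0.2929]
orientation: [-1.445, 0.728, -0.714]
force: [-0.1, -0.0, -0.1]
opening: 0.093
t 1.40 tcp [ 0.4093 -0.3089  0.2929] yaw 37.03 tilt 0.0086 F [-0.11 -0.02 -0.11] Tq [-0.01 -0.   -0.03] open 0.0930
twist 0.0005; then mm x,y,z: [ 1.1 -4.1  3.8] | before twist: [ 1.1 -4.1  3.8]
```

View pics/wr1.png

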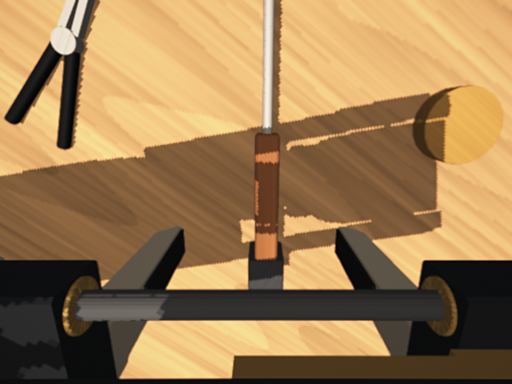

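Run:
```python
from h import *
np.set_printoptions(precision=4,suppress=True)
c=load("wr1")
a=pt(c,267,133.5,.041);b=pt(c,265.5,259,.041);r=pt(c,268,5,.034)
print(a,b,r,np.linalg.norm(a-b),(a+b)/2,np.degrees(np.arctan2(*(a-b)[[1,0]])),np.degrees(np.arctan2(*(r-a)[[1,0]])))
m=(a+b)/2
go(m[0],m[1],.03,37)
```

```text
[ 0.4592 -0.2754  0.041 ] [ 0.3725 -0.3402  0.041 ] [ 0.5303 -0.2219  0.034 ] 0.10821136758321387 [ 0.4158 -0.3078  0.041 ] 36.76673801052488 36.944234623263704
twist 0.0002; then mm x,y,z: [ 2.3 98.8  5.9] | before twist: [ 2.3 98.8  5.9]
```

```bash
python3 -m inch '[{"x":2,"y":30,"z":6,"twist":0},{"x":0,"y":30,"z":0,"twist":0},{"x":0,"y":20,"z":0,"twist":0},{"x":0,"y":10,"z":0,"twist":0},{"x":0,"y":5,"z":0,"twist":0},{"x":0,"y":0,"z":0,"twist":0},{"x":0,"y":0,"z":0,"twist":0}]' 1 60
python3 - <<'E'
from h import *
st(); go(.4158,-.3078,.03,36.9)
E
```

```text
t: 2.15
tool_pos: [0.4174, -0.3092, 0.2044]
orientation: [-1.448, 0.72, -0.724]
force: [1.2, -0.1, 1.0]
opening: 0.093
t 2.15 tcp [ 0.4174 -0.3092  0.2044] yaw 37.00 tilt 0.0023 F [ 1.19 -0.14  1.01] Tq [-0.   -0.02 -0.  ] open 0.0930
twist 0.0017; then mm x,y,z: [-2.1  7.4 -0.4] | before twist: [-2.1  7.4 -0.4]
```

```bash
python3 -m inch '[{"x":-1,"y":4,"z":0,"twist":0},{"x":-1,"y":3,"z":0,"twist":0},{"x":0,"y":0,"z":0,"twist":0},{"x":0,"y":0,"z":0,"twist":0}]' 1 60; python3 -m inch '[{"x":0,"y":0,"z":0,"twist":0},{"x":0,"y":0,"z":0,"twist":0},{"x":0,"y":0,"z":0,"twist":0},{"x":0,"y":0,"z":0,"twist":0},{"x":0,"y":0,"z":0,"twist":0},{"x":0,"y":0,"z":0,"twist":0},{"x":0,"y":0,"z":0,"twist":0},{"x":0,"y":0,"z":0,"twist":0},{"x":0,"y":0,"z":0,"twist":0},{"x":0,"y":0,"z":0,"twist":0}]' -1 60
python3 - <<'E'
from h import *
st()
E
```

```text
t: 2.55
tool_pos: [0.4155, -0.3069, 0.1957]
orientation: [-1.448, 0.722, -0.722]
force: [0.3, 0.4, 0.7]
opening: 0.0933
t: 3.55
tool_pos: [0.4156, -0.307, 0.1958]
orientation: [-1.448, 0.722, -0.722]
force: [0.9, -0.7, -0.6]
opening: 0.0196
t 3.55 tcp [ 0.4156 -0.307   0.1958] yaw 37.00 tilt 0.0003 F [ 0.92 -0.69 -0.63] Tq [-0.06 -0.06 -0.03] open 0.0196
```

```bash
python3 -m inch '[{"x":0,"y":-10,"z":0,"twist":0},{"x":0,"y":-20,"z":0,"twist":0},{"x":0,"y":-25,"z":0,"twist":0},{"x":0,"y":-25,"z":0,"twist":0},{"x":0,"y":-20,"z":0,"twist":0},{"x":0,"y":0,"z":0,"twist":-0.1},{"x":0,"y":0,"z":0,"twist":-0.1},{"x":0,"y":0,"z":0,"twist":-0.1},{"x":0,"y":0,"z":0,"twist":-0.1},{"x":0,"y":0,"z":0,"twist":-0.1},{"x":0,"y":0,"z":0,"twist":-0.1},{"x":0,"y":0,"z":0,"twist":0}]' -1 60;python3 -m inch '[{"x":0,"y":0,"z":0,"twist":-0.1},{"x":0,"y":0,"z":0,"twist":-0.1},{"x":0,"y":0,"z":0,"twist":-0.1},{"x":0,"y":0,"z":0,"twist":-0.09},{"x":0,"y":0,"z":0,"twist":0},{"x":0,"y":0,"z":0,"twist":0}]' -1 60;  python3 - <<'E'
from h import *
st()
for n in ("scene","top","wrist"): grab(n,n+"2")
big("top2",105,265,140,270,5,"topd2"); big("top2",250,410,160,290,5,"tops2")
E
```

```text
t: 4.75
tool_pos: [0.4154, -0.3067, 0.2958]
orientation: [-1.556, 0.254, -0.253]
force: [-0.3, -0.2, -3.3]
opening: 0.0195
t: 5.35
tool_pos: [0.4155, -0.3069, 0.2958]
orientation: [-1.57, -0.047, 0.048]
force: [-0.0, 0.6, -4.1]
opening: 0.0193
t 5.35 tcp [ 0.4155 -0.3069  0.2958] yaw 93.47 tilt 0.0002 F [-0.02  0.63 -4.08] Tq [-0.03 -0.04 -0.06] open 0.0193
```

View pics/wrist2.png

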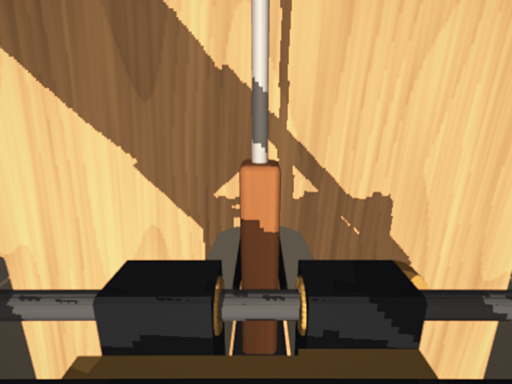

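View pics/scene2.png

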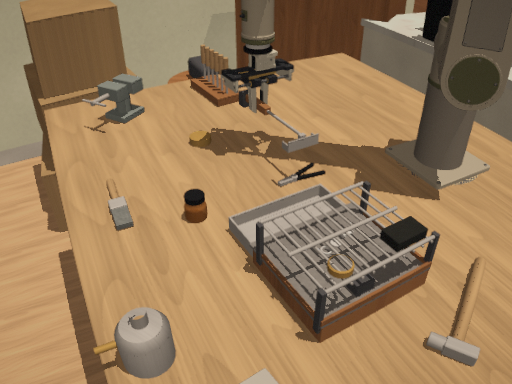

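View pics/top2.png

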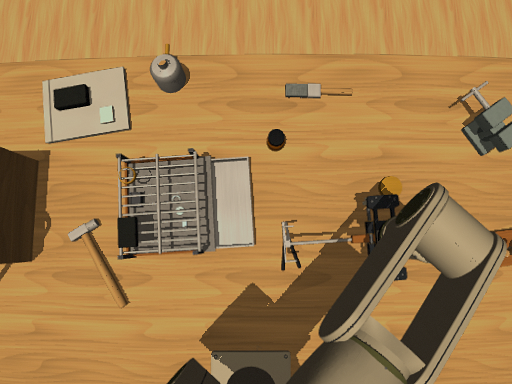

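Run:
```python
from h import *
np.set_printoptions(precision=4,suppress=True)
c=load("top2");P=cloud(c)
# scoop in air
m=(P[...,2]>.08)&(P[...,2]<.2)&(abs(P[...,0]-.41)<.07)&(P[...,1]>-.24)&(P[...,1]<-.05)
p=P[m]; print(len(p))
for y in np.arange(-.24,-.06,.02):
    q=p[(p[:,1]>y)&(p[:,1]<y+.02)]
    if len(q): print(round(y+.01,3),len(q),np.median(q,0), q[:,0].min(),q[:,0].max())
# deck
for n in("top0","top2"):
    c=load(n);P=cloud(c)
    reg=P[145:265,112:215].reshape(-1,3)
    d=reg[(reg[:,2]>.04)&(reg[:,2]<.05)]; A=np.c_[d[:,:2]-[.51,.2],np.ones(len(d))]
    print("deck plane",np.linalg.lstsq(A,d[:,2],rcond=None)[0],len(d))
c=load("top0")
def f(u,v,z): return pt(c,105+(u+.5)/5-.5,140+(v+.5)/5-.5,z)
# rod ends off crop picture (left end,right end)
for a,b in [((90,101),(445,79)),((90,237),(445,211)),((92,283),(447,260)),((92,330),(450,306)),((92,376),(455,350)),((285,408),(455,397)),((95,563),(465,545))]:
    A,B=f(*a,.112),f(*b,.112); print(A,B,np.degrees(np.arctan2(*(A-B)[[1,0]])))
A,B=f(262,70,.118),f(276,568,.118);print("cross",A,B,np.degrees(np.arctan2(*(A-B)[[1,0]])))
A,B=f(450,60,.118),f(473,556,.118);print("cross",A,B,np.degrees(np.arctan2(*(A-B)[[1,0]])))
A,B=f(72,80,.118),f(80,580,.118);print("cross",A,B,np.degrees(np.arctan2(*(A-B)[[1,0]])))
```

```text
315
-0.23 25 [ 0.4092 -0.2295  0.1319] 0.4043726843688667 0.4117481632032122
-0.21 28 [ 0.407  -0.2112  0.1315] 0.4044115361584111 0.4118487584669603
-0.19 25 [ 0.4071 -0.1894  0.1325] 0.4023074501732635 0.4096704326948919
-0.17 27 [ 0.4049 -0.1716  0.1325] 0.40232273984295924 0.4097372574836468
-0.15 26 [ 0.405  -0.1498  0.1313] 0.4002028682938933 0.4075566533541322
-0.13 26 [ 0.4028 -0.1321  0.132 ] 0.40022017605983384 0.40759576653587076
-0.11 47 [ 0.4029 -0.1084  0.1312] 0.3581151304438951 0.44532948563814123
-0.09 111 [ 0.4007 -0.0885  0.1255] 0.35580932745148014 0.44549450664944146
deck plane [-0.0008  0.0014  0.0457] 5351
deck plane [-0.0004  0.0019  0.0456] 5368
[0.6206 0.3308 0.112 ] [0.6301 0.1426 0.112 ] 92.88488002225641
[0.5483 0.3273 0.112 ] [0.5604 0.1413 0.112 ] 93.7188903216296
[0.5242 0.3252 0.112 ] [0.5349 0.1398 0.112 ] 93.30288089734995
[0.4997 0.3242 0.112 ] [0.5111 0.1378 0.112 ] 93.4961849191464
[0.4759 0.3232 0.112 ] [0.4885 0.1348 0.112 ] 93.81868638381717
[0.4592 0.2218 0.112 ] [0.4645 0.1345 0.112 ] 93.46383760118708
[0.3806 0.3181 0.112 ] [0.3899 0.1284 0.112 ] 92.79822843212166
cross [0.6345 0.2376 0.118 ] [0.3786 0.2227 0.118 ] 3.320016500797131
cross [0.6387 0.1391 0.118 ] [0.3846 0.1232 0.118 ] 3.5781848008977972
cross [0.6306 0.3386 0.118 ] [0.3723 0.3232 0.118 ] 3.4040149705491265
```

```bash
cat >> h.py <<'E'
DO=np.array([.513,.1015,.0457]); DY=np.radians(93.4)
DX=np.array([np.cos(DY),np.sin(DY),0]);DYv=np.array([-np.sin(DY),np.cos(DY),0])
def todeck(p): d=np.asarray(p)-DO; return np.round(1000*np.array([d@DX,d@DYv,d[2]]),1)
def fromdeck(x,y,z): return DO+x*DX+y*DYv+np.array([0,0,z])
E
python3 - <<'E'
from h import *
c=load("scene0")
f=lambda u,v,z: pt(c,220+(u+.5)/3.6-.5,180+(v+.5)/3.6-.5,z)
for p in [(382,252),(417,223),(465,190)]: print(todeck(f(*p,.05)))
c=load("top0")
g=lambda u,v,z: pt(c,105+(u+.5)/5-.5,140+(v+.5)/5-.5,z)
for p in [(355,290),(374,354),(397,418)]: print(todeck(g(*p,.05)))
print("block",todeck(g(157,297,.07)))
big("top2",150,210,180,240,12,"tz"); big("scene2",300,380,215,275,9,"sz")
E
```

```text
[ 96.6 -15.4   4.3]
[87.9 15.7  4.3]
[80.1 56.9  4.3]
[ 99.8 -20.2   4.3]
[90.6 15.7  4.3]
[79.4 51.4  4.3]
block [203.3 -20.8  24.3]
```

View pics/tz.png

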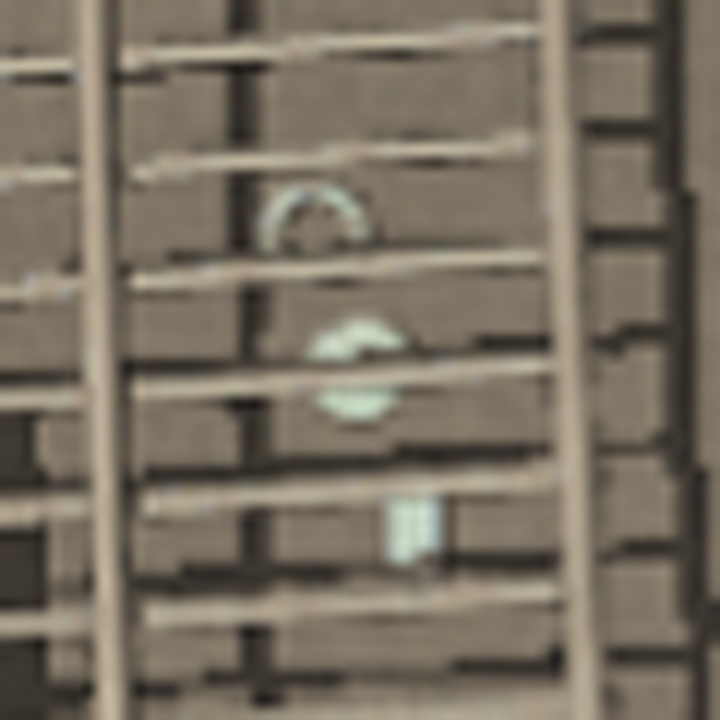

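View pics/sz.png

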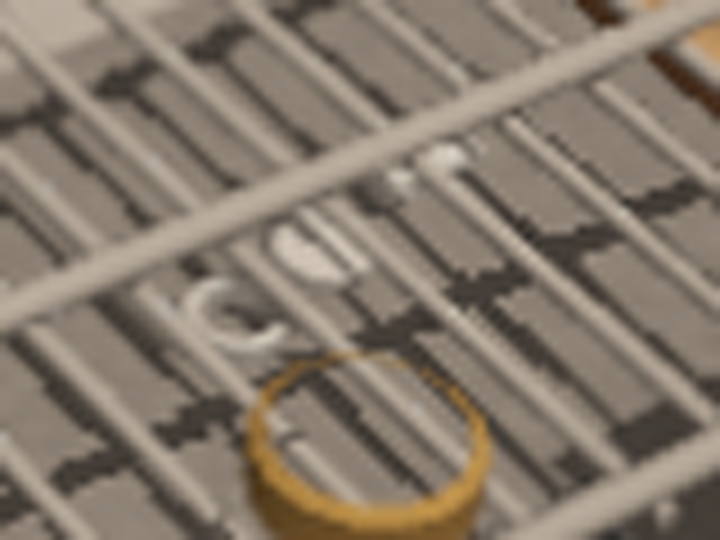

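Run:
```python
from h import *
c=load("top2")
g=lambda u,v,z: pt(c,150+(u+.5)/12-.5,180+(v+.5)/12-.5,z)
for n,p in dict(band=(314,243),disc=(358,369),bar=(414,545),bartop=(414,485),bartop2=(414,465),barbot=(414,613),barbot2=(414,570)).items(): print(n,todeck(g(*p,.051)))
c=load("scene2")
g=lambda u,v,z: pt(c,300+(u+.5)/9-.5,215+(v+.5)/9-.5,z)
for n,p in dict(band=(240,315),disc=(320,250),bar=(415,175),bl=(362,190),br=(472,158)).items(): print(n,todeck(g(*p,.051)))
```

```text
band [ 99.5 -14.    5.3]
disc [90.4 15.5  5.3]
bar [79.2 56.3  5.3]
bartop [78.7 42.7  5.3]
bartop2 [78.5 38.2  5.3]
barbot [79.8 71.6  5.3]
barbot2 [79.4 61.9  5.3]
band [ 97.7 -15.1   5.3]
disc [90.1 12.9  5.3]
bar [81.4 47.3  5.3]
bl [79.1 33.6  5.3]
br [83.6 62.3  5.3]
```

Run:
```python
from h import *
st()
for x in(-.26,-.075):
    p=fromdeck(x,-.0135,.013+.196-.167); print(p); go(*p,93.4)
```

```text
t 5.50 tcp [ 0.4155 -0.3069  0.2957] yaw 93.58 tilt 0.0001 F [ 0.56  0.3  -4.16] Tq [-0.13 -0.16 -0.05] open 0.0198
[ 0.54189589 -0.15724172  0.0877    ]
twist 0.0032; then mm x,y,z: [135.   41.  141.9] | before twist: [135.5  41.  141.5]
[0.53092422 0.02743265 0.0877    ]
twist 0.0032; then mm x,y,z: [135.   41.1 326.9] | before twist: [136.1  41.1 326.5]
```

```bash
python3 -m inch '[{"x":34,"y":0,"z":34,"twist":0},{"x":34,"y":0,"z":36,"twist":0},{"x":34,"y":0,"z":36,"twist":0},{"x":33,"y":0,"z":36,"twist":0},{"x":0,"y":20,"z":0,"twist":0},{"x":0,"y":15,"z":0,"twist":0},{"x":0,"y":0,"z":0,"twist":0},{"x":0,"y":0,"z":0,"twist":0}]' -1 60
python3 - <<'E'
from h import *
st()
for n in ("scene","top","wrist"): grab(n,n+"3")
big("top3",170,330,140,260,5,"tops3"); big("scene3",200,360,80,230,5,"ss3")
p=fromdeck(-.26,-.0135,.013+.196-.167);go(*p,93.4)
E
```

```text
t: 6.3
tool_pos: [0.5402, -0.1572, 0.2601]
orientation: [-1.57, -0.048, 0.051]
force: [0.2, 0.7, -3.4]
opening: 0.0196
t 6.30 tcp [ 0.5402 -0.1572  0.2601] yaw 93.61 tilt 0.0020 F [ 0.2   0.73 -3.35] Tq [-0.03 -0.12 -0.03] open 0.0196
twist 0.0038; then mm x,y,z: [0.9 7.  0.2] | before twist: [0.9 7.  0.2]
```

View pics/tops3.png

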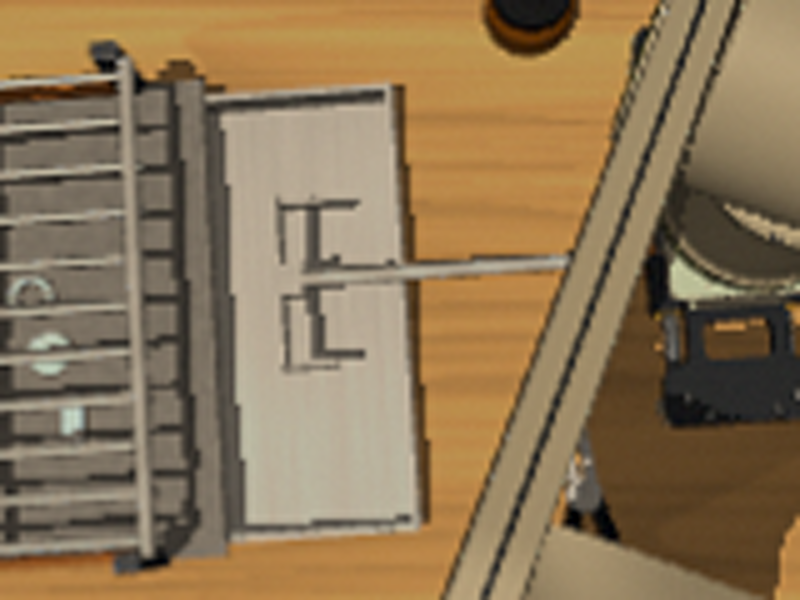

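View pics/ss3.png

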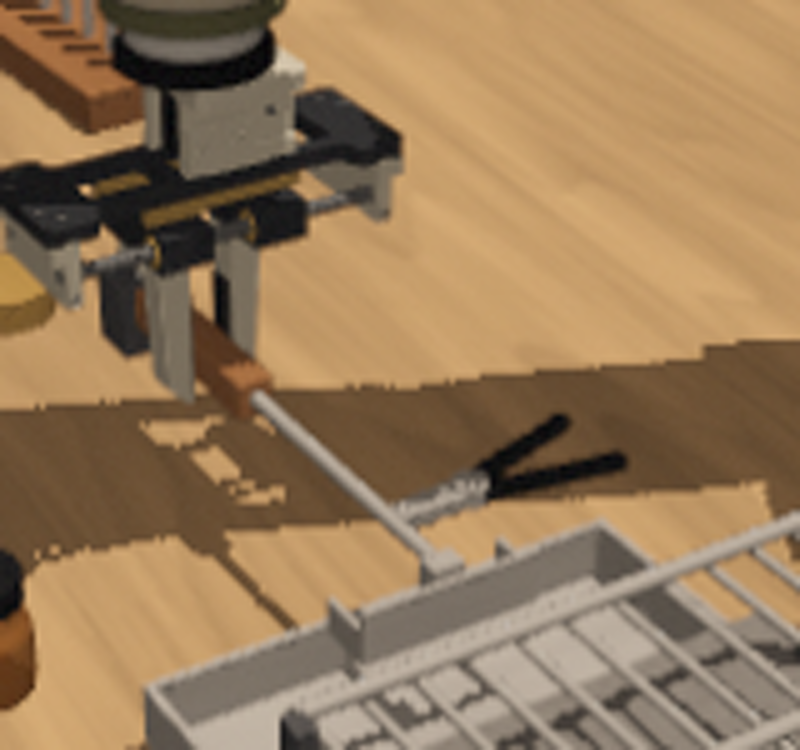

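View pics/wrist3.png

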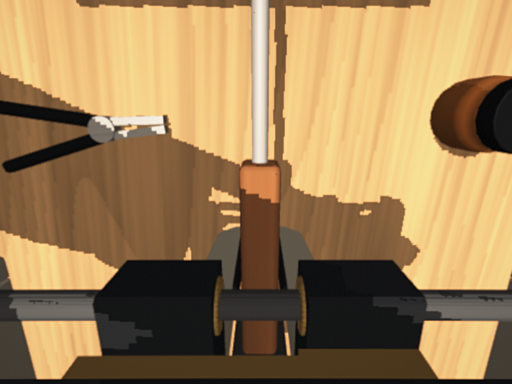

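Run:
```python
from h import *
c=load("top3");g=lambda u,v,z: pt(c,170+(u+.5)/5-.5,140+(v+.5)/5-.5,z)
for p in [(283,203),(290,371),(282,285)]: print(todeck(g(*p,.0923)))
P=cloud(c);m=(P[...,2]>.08)&(P[...,2]<.12)&(P[...,1]<.1)&(P[...,1]>-.06)&(abs(P[...,0]-.53)<.06)
p=P[m]; q=np.array([todeck(x) for x in p]); print(q.min(0),q.max(0))
for a in range(-150,-20,10):
    s=q[(q[:,0]>=a)&(q[:,0]<a+10)]
    if len(s): print(a,len(s),np.median(s,0),s.min(0),s.max(0))
s=robot.read_state(); print(todeck(s["tool_pos"]))
```

```text
[-45.6 -51.7  46.6]
[-44.5  36.9  46.6]
[-42.8  -8.3  46.6]
[-160.7  -54.2   34.5] [-38.9  34.8  56.5]
-150 10 [-145.1  -10.1   52.3] [-150.   -13.5   49.3] [-142.2   -7.4   54.4]
-140 13 [-134.8  -11.    50.6] [-140.   -14.6   46.7] [-131.7   -6.6   54. ]
-130 12 [-125.4   -8.9   52.3] [-129.4  -11.8   46.3] [-121.3   -6.6   56.2]
-120 12 [-115.     -9.65   52.65] [-119.1  -12.5   48.5] [-111.    -7.1   56. ]
-110 12 [-104.6  -10.5   51.1] [-108.7  -13.5   49.2] [-100.6   -7.6   53.6]
-100 12 [-94.25 -11.05  51.05] [-98.3 -14.1  47.9] [-90.2  -6.3  55.2]
-90 11 [-85.1  -8.9  51.7] [-89.9 -11.9  47.6] [-80.1  -6.6  54. ]
-80 11 [-74.8  -9.5  50.3] [-80.  -12.8  48. ] [-71.7  -7.1  53.9]
-70 18 [-65.   -10.2   51.15] [-69.8 -53.2  34.5] [-60.1  32.8  55.2]
-60 27 [-54.   -8.4  50.8] [-59.1 -53.6  35. ] [-50.8  34.8  54.2]
-50 61 [-42.   -9.2  46.7] [-50.  -54.2  34.7] [-40.1  34.5  56.5]
-40 14 [-39.5  -3.7  46.4] [-40.  -53.   42.8] [-38.9  13.4  48. ]
[-260.2  -12.6  216. ]
```

```bash
python3 -m inch '[{"x":2.5,"y":5,"z":0,"twist":0.003},{"x":0,"y":0,"z":0,"twist":0},{"x":0,"y":0,"z":20,"twist":0},{"x":0,"y":0,"z":25,"twist":0},{"x":0,"y":0,"z":25,"twist":0},{"x":0,"y":0,"z":25,"twist":0},{"x":0,"y":0,"z":0,"twist":0},{"x":0,"y":0,"z":0,"twist":0}]' -1 60
python3 - <<'E'
from h import *
s=st();print(todeck(s["tool_pos"]))
grab("scene","scene4");big("scene4",200,360,100,250,5,"ss4")
E
```

```text
t: 7.25
tool_pos: [0.5377, -0.0612, 0.2559]
orientation: [-1.571, -0.05, 0.05]
force: [0.7, -0.6, -3.5]
opening: 0.0193
t 7.25 tcp [ 0.5377 -0.0612  0.2559] yaw 93.63 tilt 0.0004 F [ 0.73 -0.63 -3.49] Tq [-0.07 -0.05  0.01] open 0.0193
[-163.8  -15.   210.2]
```

View pics/ss4.png

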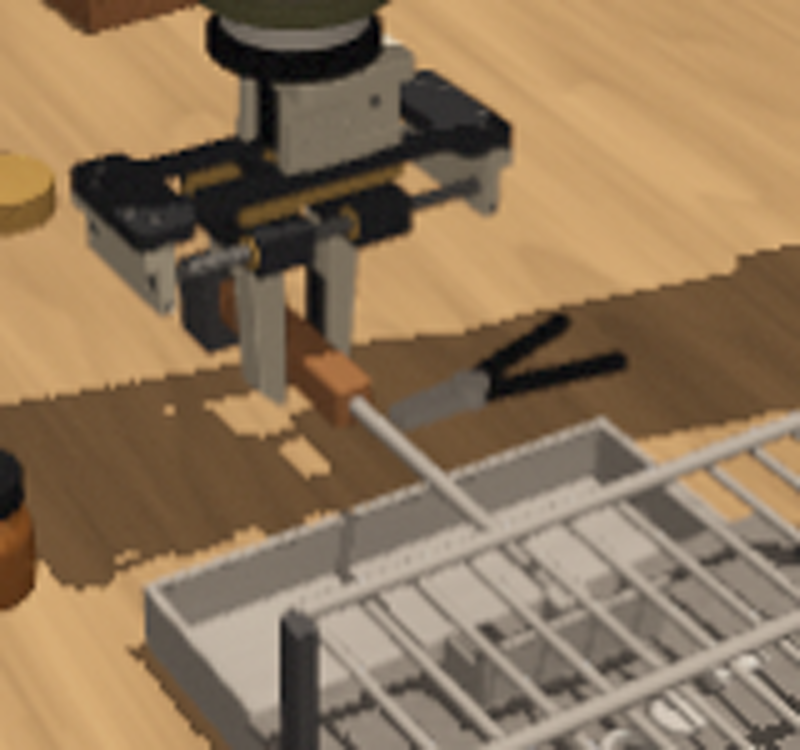

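```bash
python3 -m inch '[{"x":0,"y":0,"z":20,"twist":0},{"x":0,"y":0,"z":25,"twist":0},{"x":0,"y":0,"z":25,"twist":0},{"x":0,"y":0,"z":20,"twist":0},{"x":0,"y":0,"z":0,"twist":0},{"x":0,"y":0,"z":0,"twist":0}]' -1 60
python3 - <<'E'
from h import *
s=st();print(todeck(s["tool_pos"]))
grab("scene","scene5");big("scene5",250,400,180,300,5,"ss5");grab("top","top5");big("top5",115,245,150,260,6,"tt5")
E
```

```text
t: 7.9
tool_pos: [0.5323, 0.0277, 0.2558]
orientation: [-1.571, -0.049, 0.049]
force: [0.0, 0.3, -2.9]
opening: 0.0196
t 7.90 tcp [0.5323 0.0277 0.2558] yaw 93.57 tilt 0.0006 F [ 0.05  0.33 -2.93] Tq [-0.09 -0.1   0.05] open 0.0196
[-74.8 -14.9 210.1]
```

View pics/ss5.png

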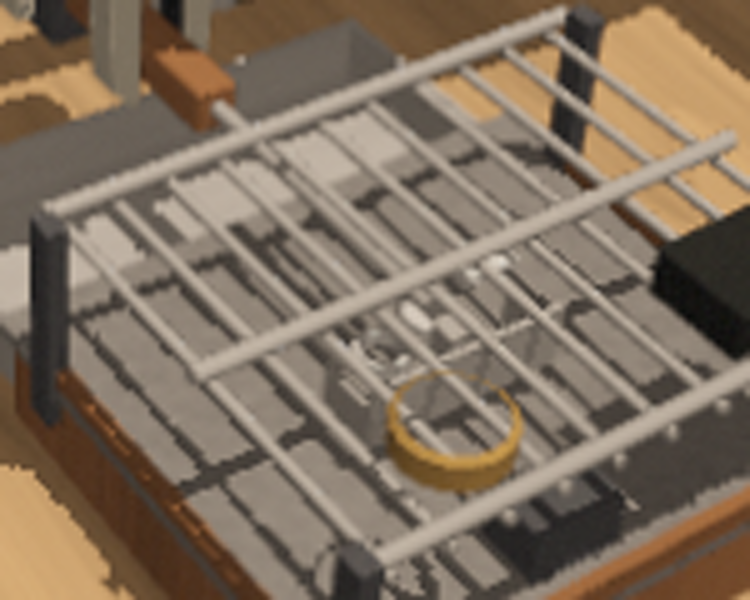

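View pics/tt5.png

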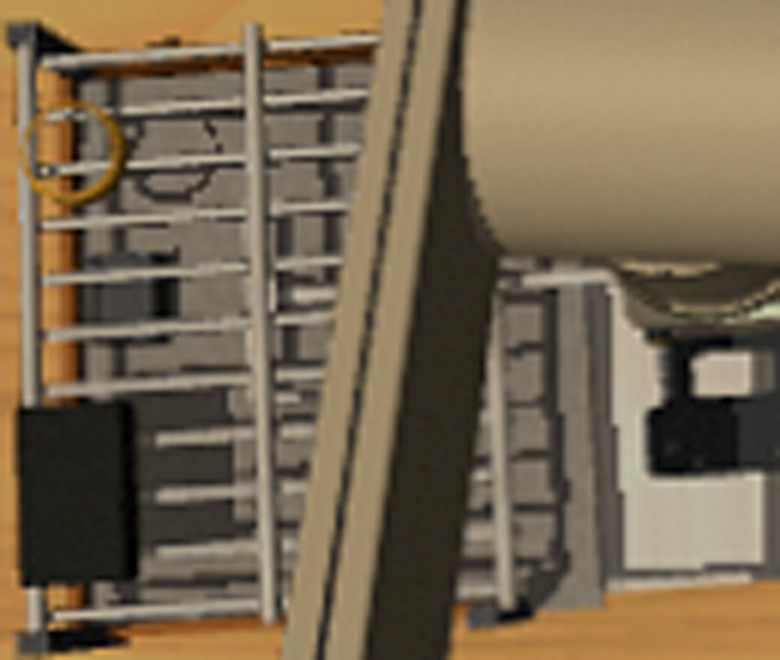

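```bash
python3 -m inch '[{"x":0,"y":6,"z":0,"twist":0},{"x":0,"y":5,"z":0,"twist":0},{"x":0,"y":0,"z":0,"twist":0},{"x":0,"y":0,"z":0,"twist":0}]'; python3 -m inch '[{"x":0,"y":1,"z":0,"twist":0},{"x":0,"y":0,"z":0,"twist":0}]';python3 - <<'E'
from h import *
s=st();print(todeck(s["tool_pos"]))
E
python3 -m inch '[{"x":0,"y":1,"z":0,"twist":0},{"x":0,"y":0,"z":0,"twist":0}]';python3 - <<'E'
from h import *
s=st();print(todeck(s["tool_pos"]))
E
```

```text
t: 8.4
tool_pos: [0.5319, 0.0281, 0.2442]
orientation: [-1.57, -0.048, 0.049]
force: [-0.2, -0.3, -4.6]
opening: 0.0199
t: 8.6
tool_pos: [0.5321, 0.0284, 0.2438]
orientation: [-1.57, -0.049, 0.049]
force: [0.7, 0.6, -4.3]
opening: 0.0195
t 8.60 tcp [0.5321 0.0284 0.2438] yaw 93.56 tilt 0.0001 F [ 0.71  0.63 -4.3 ] Tq [-0.11 -0.08  0.07] open 0.0195
[-74.2 -14.8 198.1]
t: 8.8
tool_pos: [0.5321, 0.0284, 0.2427]
orientation: [-1.57, -0.049, 0.049]
force: [-0.3, 0.4, -3.6]
opening: 0.0196
t 8.80 tcp [0.5321 0.0284 0.2427] yaw 93.56 tilt 0.0000 F [-0.3   0.39 -3.62] Tq [-0.08 -0.05  0.02] open 0.0196
[-74.1 -14.7 197. ]
```

```bash
for i in 1; do python3 -m inch '[{"x":0,"y":0.8,"z":0,"twist":0},{"x":0,"y":0,"z":0,"twist":0}]' >/dev/null; python3 -c 'from h import *;st()';  python3 -m inch '[{"x":0,"y":0.8,"z":0,"twist":0},{"x":0,"y":0,"z":0,"twist":0}]'>/dev/null; python3 -c 'from h import *;st()'; done
```

```text
t 9.00 tcp [0.5321 0.0283 0.242 ] yaw 93.55 tilt 0.0002 F [ 0.07 -0.55 -3.03] Tq [ 0.   -0.08  0.  ] open 0.0194
t 9.20 tcp [0.5321 0.0283 0.2412] yaw 93.55 tilt 0.0002 F [-0.16 -1.05 -1.86] Tq [ 0.19 -0.08  0.02] open 0.0196
```

```bash
python3 -m inch '[{"x":0,"y":0.7,"z":0,"twist":0},{"x":0,"y":0,"z":0,"twist":0},{"x":0,"y":0,"z":0,"twist":0}]' >/dev/null
python3 - <<'E'
from h import *
st()
grab("scene","scene6");big("scene6",280,400,200,290,6,"ss6")
E
```

```text
t 9.50 tcp [0.5322 0.0283 0.2406] yaw 93.55 tilt 0.0004 F [ 0.45 -1.02 -1.19] Tq [ 0.15 -0.04 -0.  ] open 0.0196
```

View pics/ss6.png

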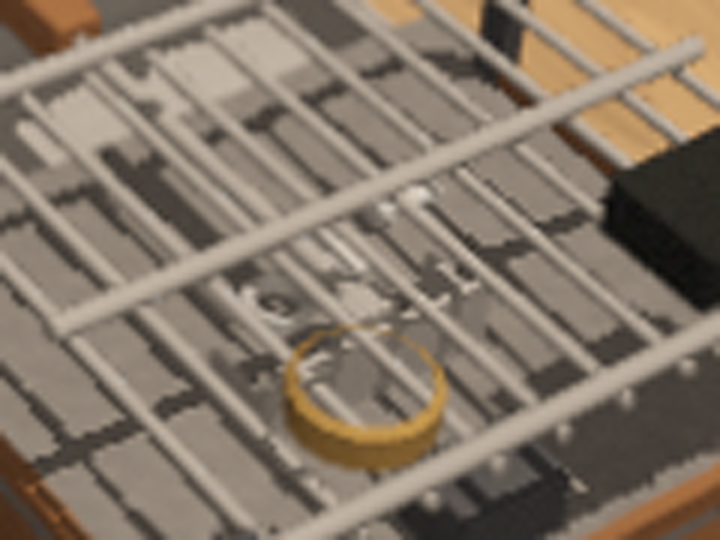

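```bash
python3 -m inch '[{"x":0,"y":0,"z":-3,"twist":0},{"x":0,"y":0,"z":-6,"twist":0},{"x":0,"y":0,"z":-8,"twist":0},{"x":0,"y":0,"z":-8,"twist":0},{"x":0,"y":0,"z":-8,"twist":0},{"x":0,"y":0,"z":-8,"twist":0},{"x":0,"y":0,"z":-8,"twist":0},{"x":0,"y":0,"z":0,"twist":0}]' >/dev/null
python3 - <<'E'
from h import *
s=st();print(todeck(s["tool_pos"]))
grab("scene","scene7");big("scene7",280,400,200,290,6,"ss7")
E
```

```text
t 10.35 tcp [ 0.5352 -0.0219  0.2405] yaw 93.49 tilt 0.0009 F [ 0.15 -0.96 -0.49] Tq [0.17 0.01 0.03] open 0.0199
[-124.5  -14.9  194.8]
```

View pics/ss7.png

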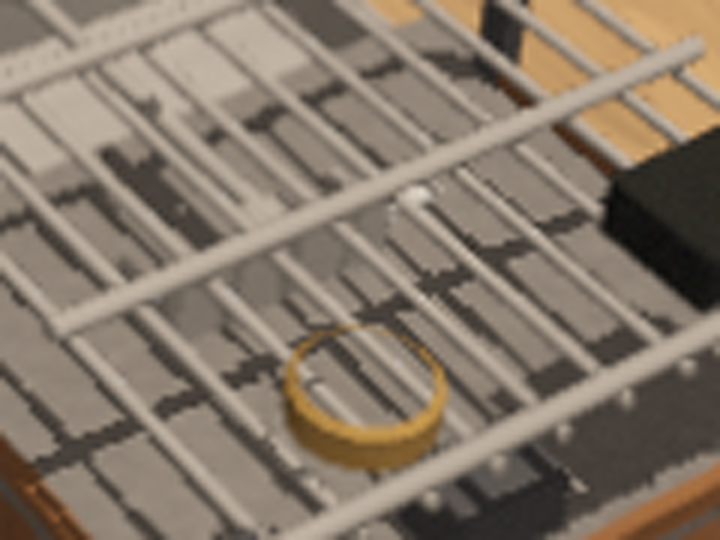

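```bash
python3 -m inch '[{"x":0,"y":0,"z":-8,"twist":0},{"x":0,"y":0,"z":-8,"twist":0},{"x":0,"y":0,"z":-8,"twist":0},{"x":0,"y":0,"z":-8,"twist":0},{"x":0,"y":0,"z":-8,"twist":0},{"x":0,"y":0,"z":-8,"twist":0},{"x":0,"y":0,"z":-8,"twist":0},{"x":0,"y":0,"z":-8,"twist":0},{"x":0,"y":0,"z":-8,"twist":0},{"x":0,"y":0,"z":-8,"twist":0},{"x":0,"y":0,"z":-8,"twist":0},{"x":0,"y":0,"z":-8,"twist":0}]' >/dev/null;python3 -m inch '[{"x":0,"y":0,"z":-8,"twist":0},{"x":0,"y":0,"z":-8,"twist":0},{"x":0,"y":0,"z":-6,"twist":0},{"x":0,"y":0,"z":-2,"twist":0},{"x":0,"y":0,"z":0,"twist":0},{"x":0,"y":0,"z":0,"twist":0}]' >/dev/null
python3 - <<'E'
from h import *
s=st();print(todeck(s["tool_pos"]))
grab("top","top8");big("top8",115,265,140,260,5,"tt8")
grab("scene","scene8");big("scene8",220,380,170,280,5,"ss8")
E
```

```text
t 12.20 tcp [ 0.5425 -0.1402  0.2404] yaw 93.55 tilt 0.0002 F [ 0.54 -0.16 -3.99] Tq [-0.03 -0.06 -0.01] open 0.0197
[-243.   -15.1  194.7]
```

View pics/ss8.png

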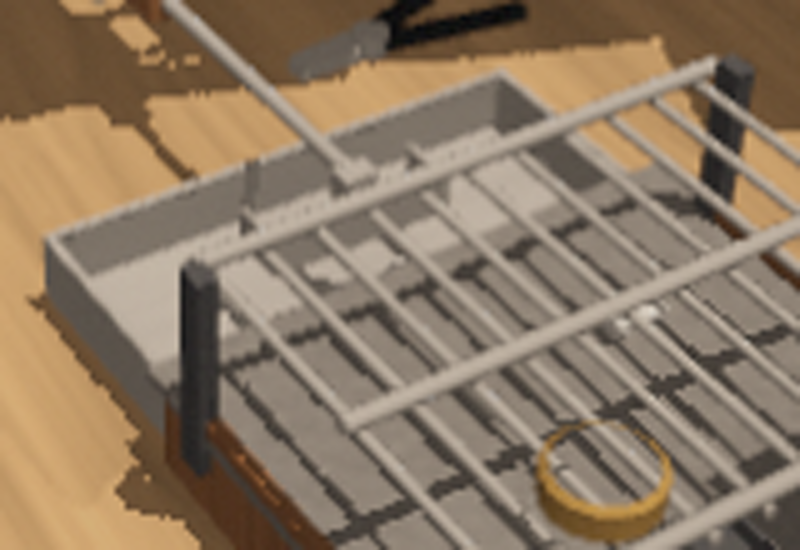

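View pics/tt8.png

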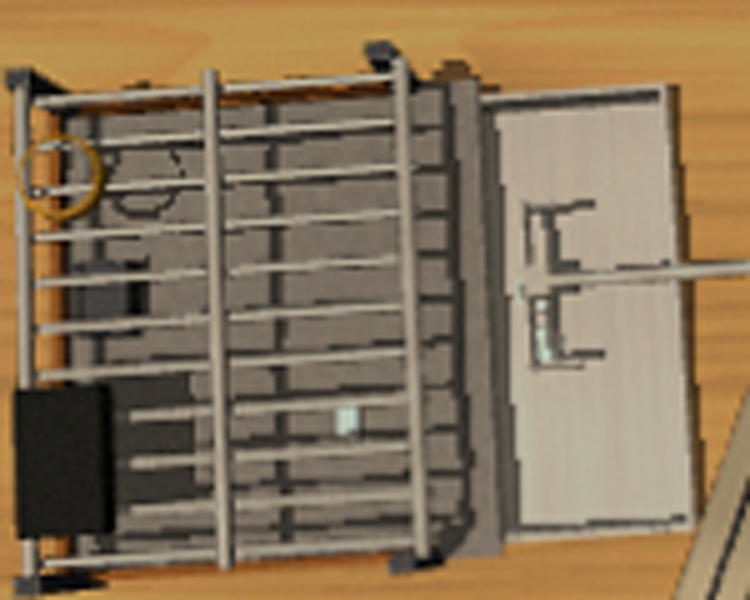

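```bash
python3 -m inch '[{"x":0,"y":-8,"z":0,"twist":0},{"x":0,"y":-7,"z":0,"twist":0},{"x":-20,"y":0,"z":0,"twist":0},{"x":-22,"y":0,"z":0,"twist":0},{"x":-20,"y":0,"z":0,"twist":0},{"x":0,"y":0,"z":0,"twist":0},{"x":0,"y":0,"z":0,"twist":0}]' >/dev/null
python3 - <<'E'
from h import *
s=st();print(todeck(s["tool_pos"]))
grab("top","top9");big("top9",115,265,140,260,5,"tt9")
E
```

```text
t 13.00 tcp [ 0.481  -0.1443  0.2564] yaw 93.53 tilt 0.0019 F [ 0.79 -0.24 -3.75] Tq [-0.11 -0.13  0.02] open 0.0196
[-243.5   46.5  210.7]
```

View pics/tt9.png

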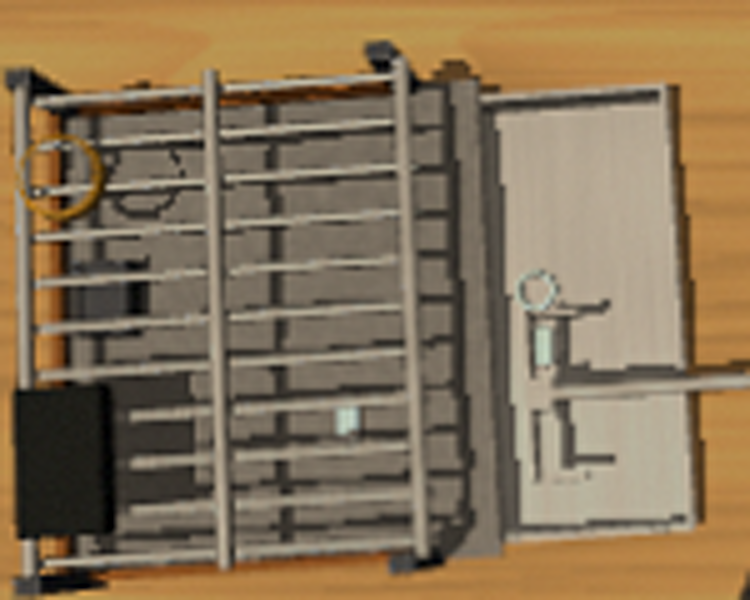

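```bash
python3 -m inch '[{"x":0,"y":0,"z":10,"twist":0},{"x":0,"y":0,"z":18,"twist":0},{"x":0,"y":0,"z":20,"twist":0},{"x":0,"y":0,"z":20,"twist":0},{"x":0,"y":0,"z":20,"twist":0},{"x":0,"y":0,"z":20,"twist":0},{"x":0,"y":0,"z":20,"twist":0},{"x":0,"y":0,"z":20,"twist":0},{"x":0,"y":0,"z":0,"twist":0},{"x":0,"y":0,"z":0,"twist":0}]' >/dev/null
python3 - <<'E'
from h import *
s=st();print(todeck(s["tool_pos"]))
E
python3 -m inch '[{"x":0,"y":5,"z":0,"twist":0},{"x":0,"y":5,"z":0,"twist":0},{"x":0,"y":2,"z":0,"twist":0},{"x":0,"y":1,"z":0,"twist":0},{"x":0,"y":1,"z":0,"twist":0},{"x":0,"y":0,"z":0,"twist":0},{"x":0,"y":0,"z":0,"twist":0}]' >/dev/null
python3 - <<'E'
from h import *
s=st();print(todeck(s["tool_pos"]))
grab("scene","scene10");big("scene10",280,400,200,290,6,"ss10")
E
```

```text
t 14.05 tcp [0.4718 0.0043 0.2556] yaw 93.66 tilt 0.0003 F [-0.14 -0.47 -3.73] Tq [-0.12 -0.13  0.02] open 0.0192
[-94.6  46.9 209.9]
t 14.75 tcp [0.4716 0.0034 0.2416] yaw 93.54 tilt 0.0003 F [-0.61 -0.54 -2.78] Tq [ 0.01 -0.08  0.07] open 0.0195
[-95.4  47.1 195.9]
```

View pics/ss10.png

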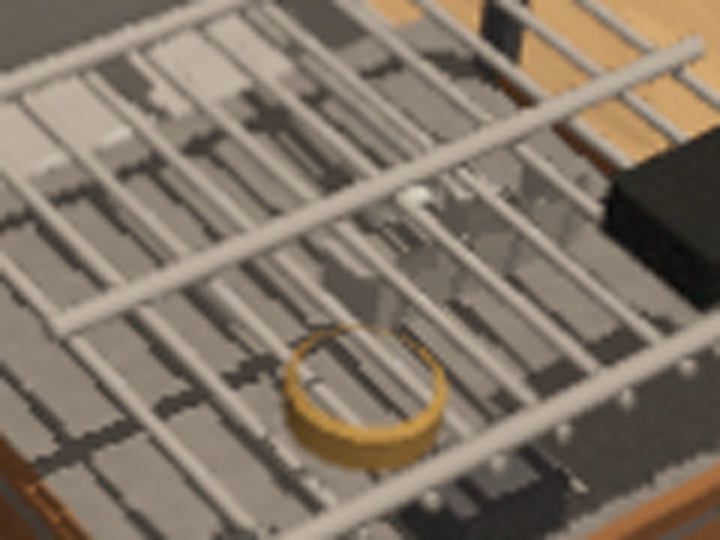

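Blade is behind the bar, which is at (415,195). I'll lower a touch more (to about 2 N) and draw.

```bash
python3 -m inch '[{"x":0,"y":1,"z":0,"twist":0},{"x":0,"y":0,"z":0,"twist":0},{"x":0,"y":0,"z":-3,"twist":0},{"x":0,"y":0,"z":-6,"twist":0},{"x":0,"y":0,"z":-8,"twist":0},{"x":0,"y":0,"z":-8,"twist":0},{"x":0,"y":0,"z":-8,"twist":0},{"x":0,"y":0,"z":-8,"twist":0},{"x":0,"y":0,"z":-8,"twist":0},{"x":0,"y":0,"z":-8,"twist":0},{"x":0,"y":0,"z":-8,"twist":0},{"x":0,"y":0,"z":-8,"twist":0}]' ;python3 -m inch '[{"x":0,"y":0,"z":-8,"twist":0},{"x":0,"y":0,"z":-8,"twist":0},{"x":0,"y":0,"z":-8,"twist":0},{"x":0,"y":0,"z":-8,"twist":0},{"x":0,"y":0,"z":-8,"twist":0},{"x":0,"y":0,"z":-8,"twist":0},{"x":0,"y":0,"z":-8,"twist":0},{"x":0,"y":0,"z":-8,"twist":0},{"x":0,"y":0,"z":-6,"twist":0},{"x":0,"y":0,"z":-6,"twist":0},{"x":0,"y":0,"z":0,"twist":0},{"x":0,"y":0,"z":0,"twist":0}]'
python3 - <<'E'
from h import *
s=st();print(todeck(s["tool_pos"]))
E
python3 -m inch '[{"x":0,"y":-10,"z":0,"twist":0},{"x":0,"y":-10,"z":0,"twist":0},{"x":0,"y":-10,"z":-20,"twist":0},{"x":0,"y":-5,"z":-40,"twist":0},{"x":0,"y":0,"z":-45,"twist":0},{"x":0,"y":0,"z":-20,"twist":0},{"x":0,"y":0,"z":0,"twist":0}]'
python3 - <<'E'
from h import *
st();c=grab("top","top11");big("top11",115,265,140,260,5,"tt11")
E
```

```text
t: 16.0
tool_pos: [0.4761, -0.07, 0.2404]
orientation: [-1.57, -0.049, 0.049]
force: [-0.3, 1.3, -1.1]
opening: 0.0194
t: 17.2
tool_pos: [0.4807, -0.1452, 0.2404]
orientation: [-1.57, -0.048, 0.049]
force: [-0.7, -0.3, -4.2]
opening: 0.0197
t 17.20 tcp [ 0.4807 -0.1452  0.2404] yaw 93.53 tilt 0.0002 F [-0.66 -0.28 -4.15] Tq [-0.09 -0.06 -0.01] open 0.0197
[-244.4   46.9  194.7]
t: 17.9
tool_pos: [0.4886, -0.2724, 0.2767]
orientation: [-1.572, -0.048, 0.045]
force: [-0.4, -0.8, -3.8]
opening: 0.0195
t 17.90 tcp [ 0.4886 -0.2724  0.2767] yaw 93.40 tilt 0.0022 F [-0.4  -0.81 -3.83] Tq [-0.04 -0.09  0.  ] open 0.0195
```

View pics/tt11.png

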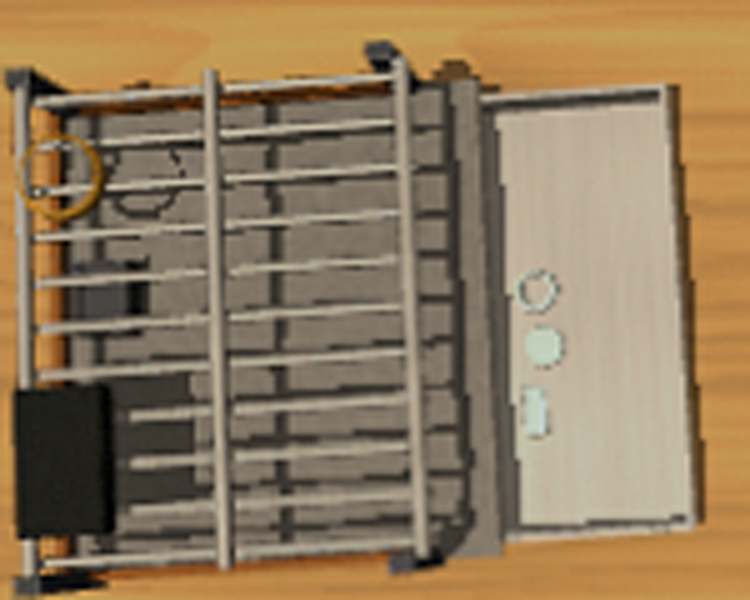

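View pics/top11.png

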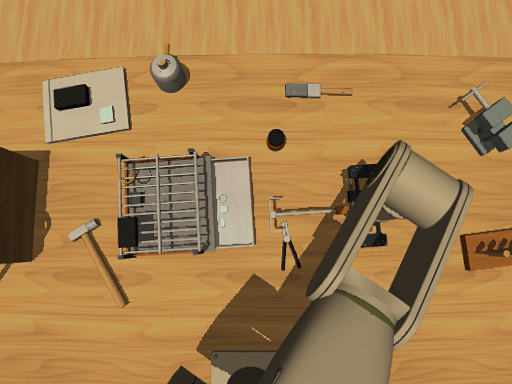

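```bash
python3 -m inch '[{"x":0,"y":0,"z":0,"twist":0.1},{"x":0,"y":0,"z":0,"twist":0.1},{"x":0,"y":0,"z":0,"twist":0.1},{"x":0,"y":0,"z":0,"twist":0.1},{"x":0,"y":0,"z":0,"twist":0.1},{"x":0,"y":0,"z":0,"twist":0.1},{"x":0,"y":0,"z":0,"twist":0.1},{"x":0,"y":0,"z":0,"twist":0.1},{"x":0,"y":0,"z":0,"twist":0.1},{"x":0,"y":0,"z":0,"twist":0.085},{"x":0,"y":0,"z":0,"twist":0},{"x":0,"y":0,"z":0,"twist":0}]'
python3 - <<'E'
from h import *
st(); go(.4156,-.307,.2058-.167,37)
E
```

```text
t: 19.15
tool_pos: [0.4886, -0.2689, 0.2756]
orientation: [-1.449, 0.718, -0.717]
force: [0.1, -0.0, -3.7]
opening: 0.0195
t 19.15 tcp [ 0.4886 -0.2689  0.2756] yaw 37.33 tilt 0.0004 F [ 0.05 -0.   -3.71] Tq [-0.06  0.08  0.02] open 0.0195
twist 0.0057; then mm x,y,z: [-13.5  69.8 -81.2] | before twist: [-13.9  69.8 -81.2]
```

```bash
python3 -m inch '[{"x":-5,"y":0,"z":-25,"twist":0.005},{"x":-5,"y":0,"z":-31,"twist":0},{"x":-3.5,"y":0,"z":-25,"twist":0},{"x":0,"y":20,"z":0,"twist":0},{"x":0,"y":20,"z":0,"twist":0},{"x":0,"y":20,"z":0,"twist":0},{"x":0,"y":9,"z":0,"twist":0},{"x":0,"y":0,"z":0,"twist":0},{"x":0,"y":0,"z":0,"twist":0}]'
python3 - <<'E'
from h import *
st(); go(.4156,-.307,.1965-.167,37)
E
```

```text
t: 20.05
tool_pos: [0.416, -0.3078, 0.2071]
orientation: [-1.447, 0.723, -0.724]
force: [-0.3, -0.9, -4.0]
opening: 0.0194
t 20.05 tcp [ 0.416  -0.3078  0.2071] yaw 36.89 tilt 0.0005 F [-0.26 -0.89 -4.03] Tq [-0.02  0.05 -0.04] open 0.0194
twist -0.0020; then mm x,y,z: [-0.9 10.6  0.2] | before twist: [-0.9 10.6  0.2]
```

```bash
python3 -m inch '[{"x":0,"y":5,"z":0,"twist":0},{"x":0,"y":3,"z":0,"twist":0},{"x":0,"y":1.5,"z":0,"twist":0},{"x":0,"y":0,"z":0,"twist":0},{"x":0,"y":0,"z":0,"twist":0}]'; python3 -c 'from h import *;st()'; python3 -m inch '[{"x":0,"y":1,"z":0,"twist":0},{"x":0,"y":0,"z":0,"twist":0},{"x":0,"y":0,"z":0,"twist":0}]'; python3 -c 'from h import *;st()'
```

```text
t: 20.55
tool_pos: [0.4156, -0.3078, 0.197]
orientation: [-1.447, 0.724, -0.724]
force: [0.7, 0.3, -4.0]
opening: 0.0192
t 20.55 tcp [ 0.4156 -0.3078  0.197 ] yaw 36.83 tilt 0.0000 F [ 0.66  0.3  -3.98] Tq [-0.06  0.01  0.05] open 0.0192
t: 20.85
tool_pos: [0.4156, -0.3078, 0.196]
orientation: [-1.447, 0.724, -0.724]
force: [0.3, -0.4, -3.3]
opening: 0.0199
t 20.85 tcp [ 0.4156 -0.3078  0.196 ] yaw 36.83 tilt 0.0001 F [ 0.28 -0.37 -3.28] Tq [-0.05  0.02 -0.01] open 0.0199
```

```bash
python3 -m inch '[{"x":0,"y":0.6,"z":0,"twist":0},{"x":0,"y":0.6,"z":0,"twist":0},{"x":0,"y":0,"z":0,"twist":0},{"x":0,"y":0,"z":0,"twist":0}]'; python3 -c 'from h import *;st()'
```

```text
t: 21.25
tool_pos: [0.4157, -0.3079, 0.1958]
orientation: [-1.447, 0.724, -0.724]
force: [-4.9, 3.7, 7.5]
opening: 0.0196
t 21.25 tcp [ 0.4157 -0.3079  0.1958] yaw 36.83 tilt 0.0001 F [-4.91  3.68  7.48] Tq [0.66 0.77 0.06] open 0.0196
```

Firmly on the bench; release (opening slowly) and lift away.

```bash
python3 -m inch '[{"x":0,"y":-0.6,"z":0,"twist":0},{"x":0,"y":0,"z":0,"twist":0}]'; python3 -m inch '[{"x":0,"y":0,"z":0,"twist":0},{"x":0,"y":0,"z":0,"twist":0},{"x":0,"y":0,"z":0,"twist":0},{"x":0,"y":0,"z":0,"twist":0},{"x":0,"y":0,"z":0,"twist":0},{"x":0,"y":0,"z":0,"twist":0},{"x":0,"y":0,"z":0,"twist":0},{"x":0,"y":0,"z":0,"twist":0}]' 1; python3 -m inch '[{"x":0,"y":-10,"z":0,"twist":0},{"x":0,"y":-30,"z":0,"twist":0},{"x":0,"y":-40,"z":0,"twist":0},{"x":0,"y":-40,"z":0,"twist":0},{"x":0,"y":-40,"z":0,"twist":0},{"x":0,"y":-40,"z":-40,"twist":0},{"x":0,"y":0,"z":-40,"twist":0},{"x":0,"y":0,"z":-40,"twist":0},{"x":0,"y":0,"z":0,"twist":0},{"x":0,"y":0,"z":0,"twist":0}]'
python3 - <<'E'
from h import *
st()
grab("scene","scene12");c=grab("top","top12");big("top12",205,405,140,290,4,"tt12");big("scene12",190,350,100,220,5,"ss12")
g=lambda u,v,z: pt(c,105+(u+.5)/5-.5,140+(v+.5)/5-.5,z)
for k in [(587,290),(594,345),(585,412)]: print("casting deck frame",todeck(g(k[0],k[1],.012)))
P=cloud(c);P0=cloud(load("top0"))
m=(P[...,2]>.06)&(P[...,2]<.075)
import itertools
for nm,(u0,u1,v0,v1) in dict(block=(125,150,185,212),jar=(265,290,125,155),tin=(375,405,172,202),pliers=(275,305,217,274),scoop=(298,392,165,270)).items():
    for n in("top0","top12"):
        c2=load(n); Q=cloud(c2)[v0:v1,u0:u1]
        z={"block":(.062,.08),"jar":(.05,.09),"tin":(.014,.05),"pliers":(.006,.05),"scoop":(.02,.06)}[nm]
        k=(Q[...,2]>z[0])&(Q[...,2]<z[1]); print(nm,n,k.sum(),np.round(Q[k].mean(0),4))
E
```

```text
t: 21.45
tool_pos: [0.4157, -0.3079, 0.1957]
orientation: [-1.447, 0.724, -0.724]
force: [-2.5, 1.9, 3.4]
opening: 0.0194
t: 22.25
tool_pos: [0.4156, -0.3078, 0.1953]
orientation: [-1.447, 0.724, -0.724]
force: [-0.1, 0.2, -0.0]
opening: 0.0789
t: 23.25
tool_pos: [0.3227, -0.3773, 0.3914]
orientation: [-1.446, 0.725, -0.727]
force: [0.9, 0.5, 0.5]
opening: 0.0929
t 23.25 tcp [ 0.3227 -0.3773  0.3914] yaw 36.69 tilt 0.0008 F [0.88 0.51 0.5 ] Tq [0.05 0.02 0.01] open 0.0929
casting deck frame [-23.8 -16.6 -33.7]
casting deck frame [-26.1  14.9 -33.7]
casting deck frame [-19.   52.5 -33.7]
block top0 127 [0.5221 0.3078 0.07  ]
block top12 125 [0.5219 0.3075 0.0705]
jar top0 229 [ 0.6919 -0.0735  0.0633]
jar top12 228 [ 0.692  -0.0736  0.0632]
tin top0 390 [ 0.5579 -0.4011  0.0203]
tin top12 397 [ 0.5576 -0.4007  0.0205]
pliers top0 295 [ 0.3908 -0.1047  0.0094]
pliers top12 298 [ 0.3908 -0.1048  0.0095]
scoop top0 838 [ 0.4577 -0.3023  0.0339]
scoop top12 852 [ 0.459  -0.3038  0.0337]
```

View pics/tt12.png

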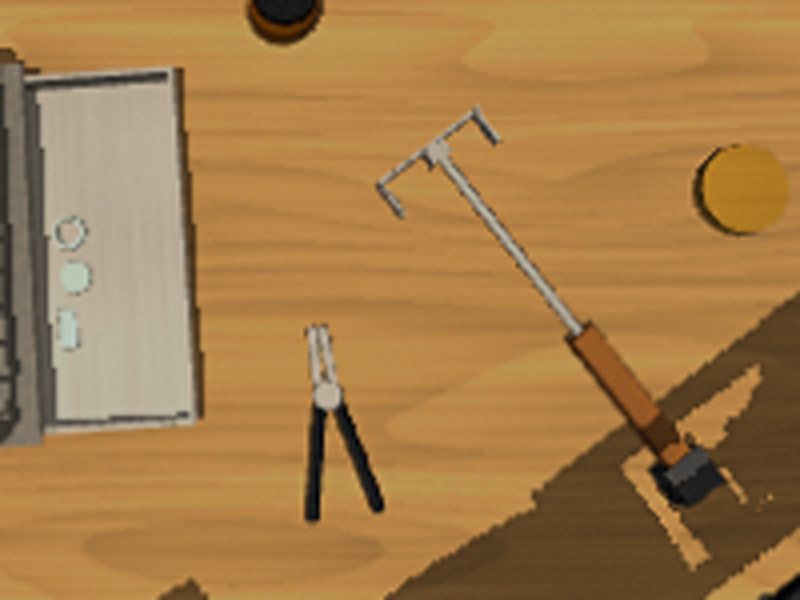

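View pics/ss12.png

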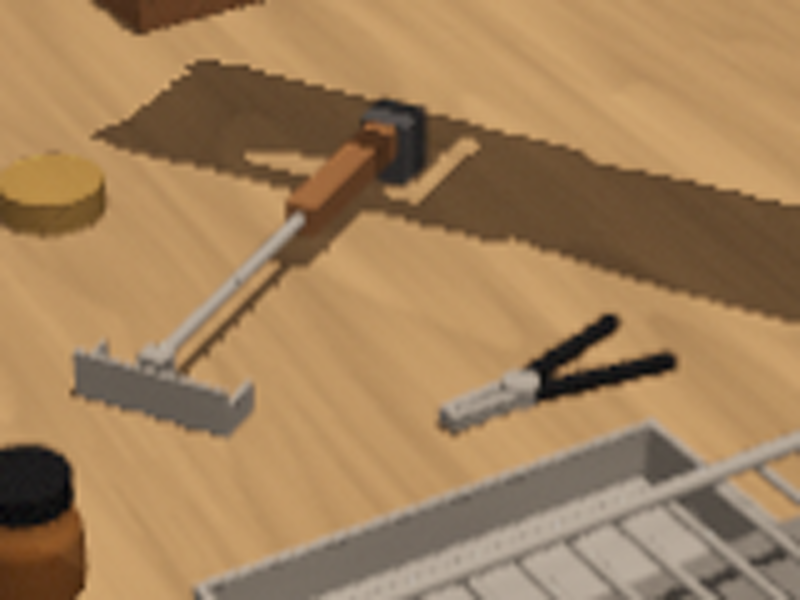

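```bash
python3 -c 'from plant import robot;print(robot.close_job())'
```

```text
the job is handed in; nothing more can be done
None
```

I drew all three castings into the catch tray with the scoop and handed the job in after about 23 s of robot time; no verdict is reported.

It took two strokes because the castings were spread wider than the blade. The first, with the blade set down about 145 mm in from the mouth, brought out the band and the disc. The second, set down about 125 mm in, brought out the bar. The wrist readings put the blade's load on the deck at only 1–4 N, and I saw no sign of contact with the shelf.

**Castings:** the last pictures show all three in the tray, 19–26 mm in front of the deck's mouth, so well inside its walls. The bar's image shows a dark notch at one corner. I took it for shadow and did not measure whether the bar lies quite flat.

**Scoop:** it stands on its blade and foot within about 3 mm of where it was. I pressed it down with roughly 11 N, eased off, then released it.

**Bystanders:** the block, jar, tin and pliers are within 1 mm of where they started. The gripper is open and clear of everything.

No check failed. Early measurements of the castings from the top and scene cameras differed by about 5 mm sideways, so I re-measured on enlarged crops before the strokes. The band and disc then agreed within about 3 mm. The bar, partly hidden by the shelf rods, still differed by about 9 mm, so I took a value in between.

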